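Clamp the end stop, then hold a bracket against the post for bolting

TASK

I have slid the end stop to the right place on the aluminium post but not clamped it: first lock it there by turning its orange clamp knob clockwise until it is fully home, without shifting the stop. Then take the zinc angle bracket by its gusset, stand it flat on the jig plate with its rubber pad square against the post and its right end up against the stop, and press it against the post with a steady push of about 12 N (not under 6, not over 18) so that I can put the bolts in. Finish while still gripping and pressing it like that: do not let go; leave the other things alone.

Things in the scene. Friction and masses are not known exactly. Their poses are not given: they have to be found in the camera images.
- jig: grey steel jig plate on rubber feet, fixed on the bench, 150 (x) x 320 (y) mm, top at z = 26 mm; origin on the bench under its centre, x away from the robot across the post, y to the left along the post, z up. The bracket goes on its free top, x from -75 mm to the post. Black straps 26 mm wide at y = +142 and -142 mm hold the post (tops at z = 79 mm).
- post: 40 x 40 mm slotted aluminium profile, 350 mm long, fixed on the jig plate along y; its frame is the jig's (same origin and axes). Its front face, towards the robot, is the plane x = +18 mm; its top is at z = 66 mm.
- stop: blue end stop riding on the post; origin on the post's top under the knob, axes parallel to the jig's. Saddle 44 mm long (y from -22 to +22), 11 mm high. An arm (y from +6 to +22 mm) stands out 40 mm in front of the post, down to 3 mm over the plate. Free, it slides along y with about 4 N of friction; clamped, it withstands over 20 N along y.
- stop_face (a point): centre of the stop's ground steel face, against which the bracket's right end goes: at y = +22 mm of the stop, 20 mm in front of the post, 44 mm above the bench; the face looks to +y (left), axes parallel to the jig's
- knob_grip (a point): point on the vertical axis of the clamp knob on the stop, 36 mm above the post's top, where to grip: 5 mm below the top of the orange grip bar, which is 12 mm thick, 46 mm long and 20 mm high. The point's y axis runs along the bar. Under the bar is a 28 mm round hub, 19 to 25 mm below this point.
- clamp_knob (a joint): angle of the clamp knob in rad, growing clockwise seen from above: at 0 (free) the bar lies along the jig's y axis; its end is at 1.45 (clamped), the bar then nearly across the post. It turns against 0.1 N m, up to about 0.2 N m near the end where its screw bears on the post, and stays where it is left.
- bracket: zinc angle bracket, loose, about 0.3 to 0.5 kg; origin at the centre of its foot's underside, +x to its pad side, z up. Foot x -30 to +35 mm, 90 mm wide (y), 6 mm thick; upright flange x 29 to 35 mm, 90 wide, 62 high; upright gusset 8 mm thick (y -4 to +4), 60 high, top edge x -8 to +29 mm. Black rubber pad 84 x 34 mm on its back, face at x = 43 mm; it gives 1 mm per 3 N, at most 7 mm.
- pad (a joint): how far the rubber pad on the bracket's back is squeezed, in m: 0 unloaded, 0.002 at 6 N, 0.004 at 12 N, 0.006 at 18 N. This is the push that counts: if the bracket is also pressed down, friction under its foot (0.6, on the steel plate) takes part of the forward push.
- bracket_grip (a point): point in the gusset to grip, across its 8 mm thickness (along the bracket's y): 44 mm above the bracket's underside, 23 mm in front of the flange, at x = +6 mm of the bracket; axes parallel to the bracket's
- bracket_end (a point): centre of the right end (-y side) of the bracket's flange, which goes against the stop; 45 mm from the bracket's middle, 30 mm above its underside; axes parallel to the bracket's
- bolt_dish: round steel dish with black bolts, 94 mm across, 18 mm high, origin at the centre of its underside; bystander, leave alone
- threadlock: black and blue bottle with a white nozzle, 38 mm across, 118 mm high, origin at the centre of its underside; bystander, leave alone
- grease_tub: white tub with a blue lid, 68 mm across, 53 mm high, origin at the centre of its underside; bystander, leave alone
- bearing_b: ball bearing lying flat, 52 mm across, 15 mm high, origin at the centre of its underside; bystander, leave alone
Mind the look-alikes: they are no part of the job. Of the things that look like the bracket, the larger one is meant.

How it is judged:
On the way, in this order (a step that is already met when the one before it is completed fails the run):
1. the stop is clamped where it stood: knob turned past 1.2 rad, stop within 4 mm of its start (value of joint clamp_knob above 1.2 rad and distance of stop_face from where it was at the start of the episode below 0.004 m), for 0.2 s.
2. the bracket is pressed against the post within the force band, its end at the stop (y of bracket_end in the frame of stop_face below 0.003 m and contact force between bracket and post between 6 and 18 N), for 0.5 s.
At the end, for the whole second after the job is handed in: Knob past 1.2 rad; stop within 4 mm of where it stood; the bracket's right end within 3 mm of the stop face; bracket standing on the jig plate (within 3 mm), upright and square to the post within 0.06 rad, at rest; pressed against the post with 6 to 18 N; the gripper still on it (all of step 1 and all of step 2 and y of bracket_end in the frame of stop_face above -0.003 m and z of bracket in the frame of jig between 0.023 and 0.029 m and angle between bracket's own z axis and vertical below 0.06 rad and angle between the x axis of bracket and the x axis of jig, either way round below 0.06 rad and contact force between the fingers and bracket above 3 N and linear speed of bracket below 0.01 m/s); the arm keeps its last pose, push and grip.
It fails at once if the bracket is rammed against the post with more than 40 N (contact force between bracket and post above 40 N).
It fails at once if a bystander is moved by more than 20 mm (distance of any of bolt_dish, threadlock, grease_tub, bearing_b from where it was at the start of the episode above 0.02 m).
It also fails if it takes over 58 s, if anything falls off the work surface, if the arm or the gripper's body presses on something with over 40 N, if the wrist force passes 120 N, or if a joint passes its speed limit or range.

ROBOT

A 7-joint arm with a two-finger parallel gripper is mounted at the origin on a cart in front of the work surface, level with it; the furniture and walls round the work are solid. World frame = base frame: x ahead of the robot, y to its left, z up, the work surface at z = 0. Lengths are in m, angles in rad, forces in N, time in s.
With the tool pointing down it reaches from about 0.4 to 0.85 m from the base axis. Payload 10.4 kg.
Tool frame: the origin (TCP) lies between the finger pads; the fingertips stand ahead of it and the grasp point (between the pads) lies 3 mm ahead of it (r.tips_ahead is the z of the fingertips in the tool frame, in m); z points along the fingers, y is the line along which they close (so a half turn about z gives the same grasp; the last joint's range is limited). The gripper opens to 87 mm and grips with 3 to 60 N. Pads are 19 mm wide; open, the fingers measure 117 mm over their backs; the gripper's body (75 mm by 190 mm) begins 51 mm behind the grasp point.
Start: joints at [-1.166, 0.332, -0.065, 1.46, 0.022, 1.35, -0.088], TCP at [0.259, 0.569, 0.245] pointing down, gripper open.
Joint ranges: [-2.6, 2.6], [-0.5, 2.12], [-1.47, 1.34], [0.16, 2.42], [-1.27, 4.41], [0.06, 2.06], [-2.6, 2.6]. Speed limits (rad/s): [2.22, 2.22, 2.79, 2.79, 3.14, 3.14, 3.14].

INTERFACE

Orientations are given as a unit quaternion [x, y, z, w].
In Python, from bench import telemetry, camera, get_calibration, r gives the robot as it stands.
- The arm moves only by the tool drive_tool, never from a script. Its argument "series" is one flat list of numbers, 7 for each row, row after row: the turn, a rotation vector about the tool's x, y, z in units of 5 degrees (1.0 is 5 degrees), then the shift along the tool's x, y, z in units of 40 mm (1.0 is 40 mm), then the opening, from -1 (shut) to 1 (fully open). A call has 1 to 10 rows; each row is the pose to reach, as a shift and turn from the pose commanded when the call began, along the tool's axes at that moment; what a row does not reach only later rows make up. A row lasts 1/12 s, in which the tool goes at most 41.7 mm and 7.16 degrees, less where a joint would pass 70% of its speed; a pose out of reach is approached as far as the arm can. A call with a gripper value outside its range is refused whole. The fingers move at their own pace and stop on an object; "grip_force" is the grip in N (left out, the last holds). Time passes only in rows, so rows that repeat a pose let the fingers close. It gives the time, the measured TCP pose, the force, the opening and the grip force at its end, in the units of the state.
- telemetry.read_state(): the state, without advancing time (a new reading comes with each control period).
- camera(name): name is "scene" or "top"; returns the picture (400x640x3 uint8, red, green, blue); there is no depth.
- get_calibration(name): a dict with "fovy" (degrees; the focal length in pixels is half the picture's height over the tangent of half this angle, whatever the lens; pixels are square), "cx", "cy" (the principal point, pixels), "dist" ([k1, k2, p1, p2, k3] as OpenCV has them; the pictures are not rectified), "xyz" and "rotation" of the camera in the world. Camera axes: x right, y up, looking along -z (the intrinsics and any distortion apply to the point x, -y, -z); pixel columns grow to the right and rows downward; lengths in m; the calibration is good to about 2 mm. A picture is of the moment at which its call begins. get_calibration takes no time and is no camera call.
- r.close_job(): hands the job in; it is judged then, once.
The state is a dict: "time": time; "joint_positions": joint angles; "joint_vel": joint speeds; "joint_torque": joint torques, N m; "ee_pos": TCP position; "eef_rot": TCP orientation; "ft_force": force on the tool from outside, world axes, zero at the start; "torque": the same for the moment, N m; "width": finger opening in m; "grip_force": force on a finger pad.
Only numpy, scipy, OpenCV 4.12 (cv2) and the standard library are available. Lean on these libraries where they do the work, as an engineer would, in place of code of your own. Each camera call takes 0.05 s, during which the arm holds its last target. There are 200 camera calls.

## Working session

There is one attempt and no reset: what is moved stays moved. The work goes in short steps, Python scripts to look and compute and a tool call to move; the robot and the scene stay as the last step left them, time stands still between calls to the robot, and variables do not carry over. Pictures are saved under pics/ and viewed, at most 10 in all, crops included, and the job is handed in when it is done.

Besides the shell and the picture viewer there is one more tool, called after ">>>" as name(argument=value, ...) on one line, values as JSON. drive_tool: Moves the arm, as the interface text tells. Its arguments: {"type":"object","properties":{"series":{"type":"array"},"grip_force":{"type":"number"}},"required":["series"]}

```bash
mkdir -p pics
cat > h.py <<'E'
import numpy as np, cv2
from bench import telemetry, camera, get_calibration, r
from scipy.spatial.transform import Rotation as R
def cal(n):
    c=get_calibration(n); f=200/np.tan(np.radians(c['fovy'])/2)
    K=np.array([[f,0,c['cx']],[0,f,c['cy']],[0,0,1.]])
    M=np.array(c['rotation'],float)
    if M.shape!=(3,3): M=R.from_quat(M.ravel()).as_matrix()
    return K,np.array(c['dist'],float),np.array(c['xyz'],float),M
def ray(n,uv):
    K,d,o,M=cal(n); p=cv2.undistortPoints(np.array(uv,float).reshape(-1,1,2),K,d).reshape(-1,2)
    v=np.c_[p[:,0],-p[:,1],-np.ones(len(p))]@M.T
    return o,v
def onz(n,uv,z):
    o,v=ray(n,uv); return o+v*((z-o[2])/v[:,2])[:,None]
def proj(n,P):
    K,d,o,M=cal(n); q=(np.array(P,float).reshape(-1,3)-o)@M; q=q*[1,-1,-1]
    return cv2.projectPoints(q,np.zeros(3),np.zeros(3),K,d)[0].reshape(-1,2)
def snap(n,name,crop=None,s=1):
    im=camera(n)[:,:,::-1]
    if crop: a,b,c,e=crop; im=im[b:e,a:c]
    cv2.imwrite('pics/'+name,cv2.resize(im,None,fx=s,fy=s,interpolation=cv2.INTER_CUBIC))
def tool(P):
    "world vector->tool units"
    s=telemetry.read_state(); return R.from_quat(s['eef_rot']).inv().apply(np.array(P)-s['ee_pos'])/0.04
E
python3 - <<'E'
from h import *
snap('scene','s0.png'); snap('top','t0.png')
for n in('scene','top'): print(get_calibration(n))
s=telemetry.read_state(); print(s, R.from_quat(s['eef_rot']).as_matrix().round(3), r.tips_ahead)
E
```

```text
{'fovy': 43.69996052436219, 'cx': 313.81258189337865, 'cy': 197.26294817848137, 'dist': array([-0.00838523,  0.        ,  0.        ,  0.        ,  0.        ]), 'xyz': array([-0.4601742 , -0.60264283,  1.1943324 ]), 'rotation': array([ 0.35941365, -0.21603084, -0.45136197,  0.78767054])}
{'fovy': 55.435187604546684, 'cx': 321.42503727638285, 'cy': 194.0745424242546, 'dist': array([-0.00459132,  0.        ,  0.        ,  0.        ,  0.        ]), 'xyz': array([0.41537018, 0.01447457, 1.17952602]), 'rotation': array([-0.07873501,  0.08274106,  0.7167358 , -0.68792769])}
{'time': 0.1, 'joint_positions': array([-1.16561088,  0.33280123, -0.06467956,  1.46087895,  0.0215985 ,
        1.34988886, -0.08852665]), 'joint_vel': array([ 0.00071722, -0.00254102, -0.001461  , -0.00346971, -0.00136479,
       -0.00069198, -0.00142128]), 'joint_torque': array([ 6.96362949e-04, -6.24549079e+01,  2.38765148e-02, -3.90706909e+01,
       -6.15205080e-02,  3.67706444e-02,  5.98397150e-05]), 'ee_pos': array([0.25916376, 0.56837772, 0.24382775]), 'eef_rot': array([ 2.12278482e-01,  9.77209003e-01, -6.31984318e-04, -1.04674460e-04]), 'ft_force': array([ 0.38829773, -0.21291271, -0.23802781]), 'torque': array([ 0.0456529 ,  0.01845435, -0.0136475 ]), 'grip_force': 0.0, 'width': 0.08694426301338753} [[-0.91   0.415 -0.   ]
 [ 0.415  0.91  -0.001]
 [-0.    -0.001 -1.   ]] 0.022
```

View pics/s0.png

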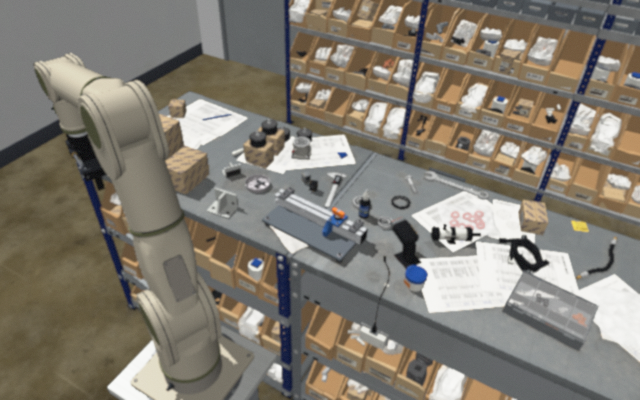

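View pics/t0.png

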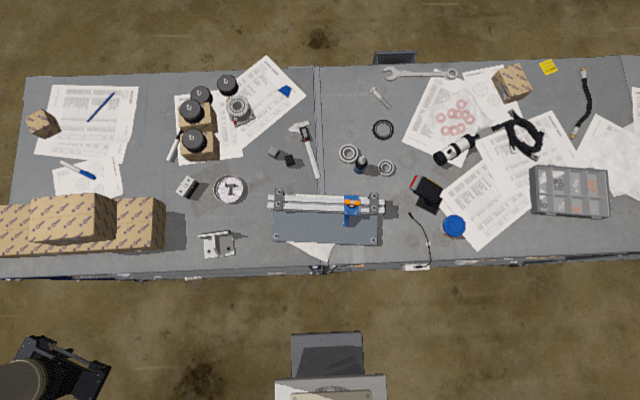

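The scene view shows the jig at (315,230), the orange knob at (338,212) and the bracket at (222,203). Bracket candidates in the top view are the larger one at (217,243) and a small look-alike at (187,186), so I take the larger. The knob is at (351,202) and the dish at (229,188). Next I check both in close crops.

Run:
```python
from h import *
im=camera('top')[:,:,::-1]
a=cv2.resize(im[170:265,165:265],None,fx=6,fy=6,interpolation=cv2.INTER_CUBIC)
b=cv2.resize(im[180:255,260:400],None,fx=5.7,fy=5.7,interpolation=cv2.INTER_CUBIC)
cv2.imwrite('pics/b1.png',a); cv2.imwrite('pics/j1.png',b)
```

```text
(no output)
```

View pics/b1.png

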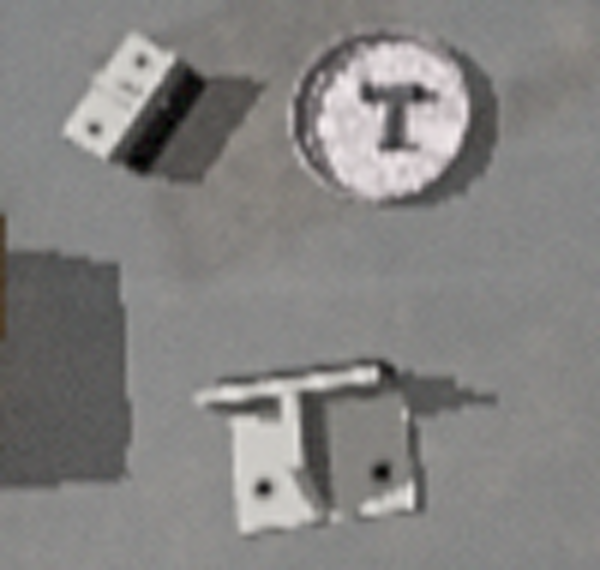

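View pics/j1.png

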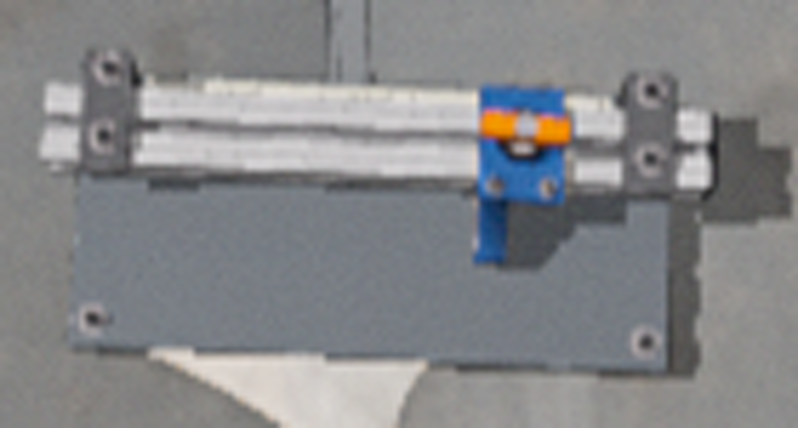

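The large bracket is upright with its pad facing away from the robot. In the crop its flange top runs from (197,397) to (388,372) and the foot front corners are at (243,533) and (422,508). The knob bar runs (482,124)–(572,127), along the post. Next, least-squares fits.

```bash
cat > fit.py <<'E'
from h import *
from scipy.optimize import least_squares
def fit(pts,uv,x0,n='top'):
    pts=np.array(pts,float)/1000
    f=lambda q:(proj(n,np.c_[pts[:,:2]@np.array([[np.cos(q[2]),np.sin(q[2])],[-np.sin(q[2]),np.cos(q[2])]])+q[:2],pts[:,2]])-uv).ravel()
    s=least_squares(f,x0,loss='soft_l1'); return s.x,s.fun.reshape(-1,2).round(1)
E
python3 - <<'E'
from fit import *
J=lambda p:np.array(p)/5.7+[260,180]-.4
B=lambda p:np.array(p)/6+[165,170]-.4
j,res=fit([[-75,160,26],[-75,-160,26],[18,-175,66],[58,-175,66],[58,175,66],[18,175,66],[38,142,79],[38,-142,79]],
 J([[70,347],[667,370],[686,186],[712,110],[46,82],[38,160],[107,102],[652,124]]),[.45,0,0]); print(j,res.tolist())
k=onz('top',J([[482,124],[572,127],[527,126]]),.107); print('knob',k)
c,s=np.cos(j[2]),np.sin(j[2]); Rm=np.array([[c,-s],[s,c]]); print('knob in jig',(k[:,:2]-j[:2])@Rm)
# bracket: flange top (29..35 centre 32,z62), foot front
b,res=fit([[29,45,62],[35,-45,62],[-30,45,3],[-30,-45,3],[32,0,62]],B([[200,405],[388,362],[243,533],[420,510],[293,385]]),[.35,.25,0]); print(b,res.tolist())
E
```

```text
[ 0.60935239 -0.00555385 -0.08177802] [[-0.7, -0.5], [0.4, -0.2], [4.2, -0.5], [-0.3, -0.3], [-0.0, -0.0], [0.4, -0.6], [-0.7, 2.5], [-0.3, 2.5]]
knob [[ 0.64083994 -0.06139546  0.107     ]
 [ 0.63743202 -0.10674635  0.107     ]
 [ 0.63887803 -0.08405823  0.107     ]]
knob in jig [[ 0.03594385 -0.05308287]
 [ 0.03625189 -0.09856058]
 [ 0.03583975 -0.07583017]]
[0.53664683 0.32242071 0.09209536] [[0.2, -0.3], [-0.7, 0.9], [0.3, -0.2], [0.2, -0.3], [-0.1, 0.0]]
```

>>> drive_tool(series=[7, 0, 0, 0, 0, 0, 1, 0, 0, 0, 0, 0, 0, 1])

```text
time: 0.32
ee_pos: [0.2588, 0.5668, 0.2242]
eef_rot: [0.212, 0.977, -0.033, -0.006]
ft_force: [0.4, 1.6, -17.2]
width: 0.087
grip_force: 0.0
```

That was a stray small wiggle and its commanded pose is back at the start. Now the real transit.

>>> drive_tool(series=[0, 0, 1.4, -0.77, -0.545, 0, 1, 0, 0, 2.8, -1.54, -1.09, 0, 1, 0, 0, 4.2, -2.31, -1.635, 0, 1, 0, 0, 5.6, -3.08, -2.18, 0, 1, 0, 0, 7, -3.85, -2.725, 0, 1, 0, 0, 8.4, -4.62, -3.27, 0, 1, 0, 0, 9.8, -5.39, -3.815, 0, 1, 0, 0, 11.2, -6.16, -4.36, 0, 1, 0, 0, 12.6, -6.93, -4.905, 0, 1, 0, 0, 14, -7.7, -5.45, 0, 1])

```text
time: 1.15
ee_pos: [0.4496, 0.2408, 0.2445]
eef_rot: [0.736, 0.677, 0.0, -0.0]
ft_force: [1.5, 0.9, -0.9]
width: 0.0869
grip_force: 0.0
```

Run:
```python
from h import *
s=telemetry.read_state(); M=R.from_quat(s['eef_rot']).as_matrix(); print(s['ee_pos'],M.round(3),s['joint_positions'].round(2),tool([.639,-.084,.2]))
```

```text
[0.44956647 0.240754   0.24454981] [[ 0.085  0.996 -0.   ]
 [ 0.996 -0.085  0.   ]
 [ 0.    -0.    -1.   ]] [-0.84  0.07  0.27  1.77 -0.02  1.3  -0.65] [-7.68936116  5.40585012  1.11122758]
```

>>> drive_tool(series=[0, 0, 0, -0.85, 0.6, 0.12, 1, 0, 0, 0, -1.7, 1.2, 0.24, 1, 0, 0, 0, -2.55, 1.8, 0.36, 1, 0, 0, 0, -3.4, 2.4, 0.48, 1, 0, 0, 0, -4.25, 3, 0.6, 1, 0, 0, 0, -5.1, 3.6, 0.72, 1, 0, 0, 0, -5.95, 4.2, 0.84, 1, 0, 0, 0, -6.8, 4.8, 0.96, 1, 0, 0, 0, -7.69, 5.41, 1.1, 1, 0, 0, 0, -7.69, 5.41, 1.1, 1])

```text
time: 1.98
ee_pos: [0.6412, -0.0897, 0.1987]
eef_rot: [0.737, 0.676, -0.002, 0.001]
ft_force: [-1.4, -1.2, 0.1]
width: 0.0867
grip_force: 0.0
```

Run:
```python
from h import *
snap('scene','s1.png',(240,130,420,270),4)
j=[.60935,-.00555,-.0818]
c,s=np.cos(j[2]),np.sin(j[2])
def W(p): p=np.array(p)/1000; return [j[0]+c*p[0]-s*p[1],j[1]+s*p[0]+c*p[1],p[2]]
P=[W(p) for p in [[36,-76,107],[36,-53,107],[36,-99,107],[-75,160,26],[-75,-160,26],[18,175,66],[18,-175,66]]]
print(((proj('scene',P)-[240,130]+.4)*4).round())
s=telemetry.read_state();print(s['ee_pos'],s['joint_positions'].round(2))
```

```text
[[398. 324.]
 [374. 313.]
 [422. 335.]
 [ 91. 357.]
 [407. 518.]
 [143. 258.]
 [487. 422.]]
[ 0.64071924 -0.0869931   0.19900715] [-0.33  0.44  0.52  1.48 -0.22  1.28  0.13]
```

View pics/s1.png

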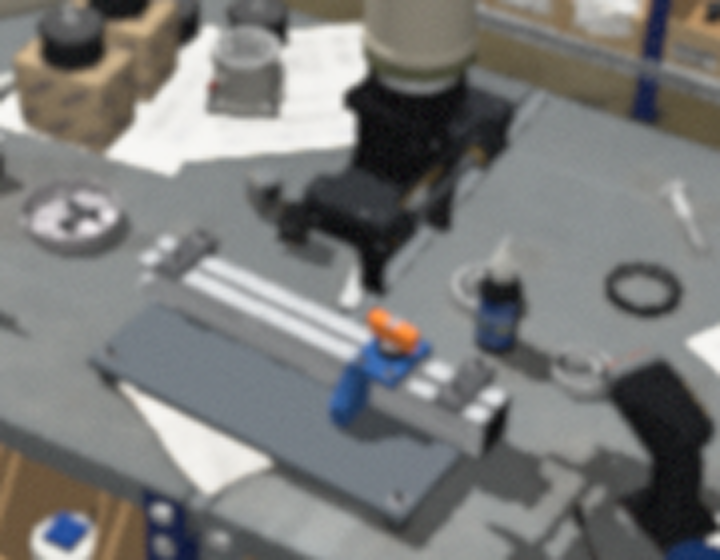

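The view confirms the jig fit: predicted plate and post points lie within about 1 px of what is seen. The knob bar runs about (374,314)–(418,338) in the crop, matching the prediction. Descending part way, then a closer look.

>>> drive_tool(series=[0, 0, 0, 0, 0, 0.6, 1, 0, 0, 0, 0, 0, 1.2, 1, 0, 0, 0, 0, 0, 1.6, 1, 0, 0, 0, 0, 0, 1.6, 1, 0, 0, 0, 0, 0, 1.6, 1])

```text
time: 2.45
ee_pos: [0.6401, -0.0801, 0.1362]
eef_rot: [0.734, 0.679, -0.0, -0.001]
ft_force: [0.1, 0.1, 0.4]
width: 0.087
grip_force: 0.0
```

Run:
```python
from h import *
snap('scene','s2.png',(300,175,380,245),8)
s=telemetry.read_state(); p=s['ee_pos']; M=R.from_quat(s['eef_rot']).as_matrix()
print(p)
T=[p+M@np.array(q) for q in [[.0095,-.0435,.022],[-.0095,-.0435,.022],[.0095,.0435,.022],[-.0095,.0435,.022],[0,0,p[2]-.107]]]
print(((proj('scene',T)-[300,175]+.4)*8).round())
```

```text
[ 0.64086434 -0.08040975  0.13744372]
[[232. 316.]
 [272. 335.]
 [347. 201.]
 [386. 219.]
 [309. 282.]]
```

View pics/s2.png

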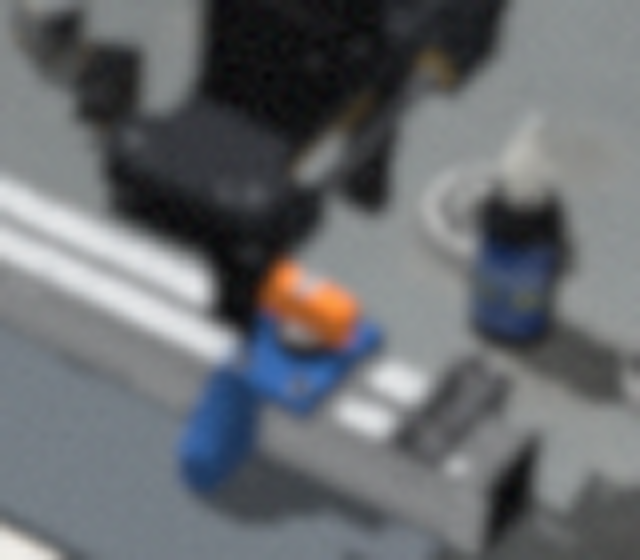

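The front fingertip sits where predicted, at (218–275, 325). The bar's top centre is about (316,284), roughly 3 mm to −y of the tool axis. Settle, then read again.

>>> drive_tool(series=[0, 0, 0, 0, 0, 0, 1, 0, 0, 0, 0, 0, 0, 1, 0, 0, 0, 0, 0, 0, 1, 0, 0, 0, 0, 0, 0, 1])

```text
time: 2.83
ee_pos: [0.6409, -0.081, 0.1373]
eef_rot: [0.734, 0.679, 0.0, 0.0]
ft_force: [0.4, -0.5, -1.1]
width: 0.0869
grip_force: 0.0
```

Run:
```python
from h import *
s=telemetry.read_state(); print(s['ee_pos'],s['joint_vel'].round(3),tool([.639,-.084,.108]),R.from_quat(s['eef_rot']).as_matrix()[:,1])
```

```text
[ 0.64090798 -0.08104047  0.13725173] [ 0.001  0.005 -0.004  0.005  0.    -0.     0.003] [-0.07770587 -0.04248815  0.73122902] [ 0.99690955 -0.07855124  0.00102286]
```

>>> drive_tool(series=[0, 0, 0, -0.07, -0.04, 0.4, 1, 0, 0, 0, -0.07, -0.04, 0.73, 1, 0, 0, 0, -0.07, -0.04, 0.73, 1, 0, 0, 0, -0.07, -0.04, 0.73, 1, 0, 0, 0, -0.07, -0.04, 0.73, -0.5, 0, 0, 0, -0.07, -0.04, 0.73, -1, 0, 0, 0, -0.07, -0.04, 0.73, -1, 0, 0, 0, -0.07, -0.04, 0.73, -1, 0, 0, 0, -0.07, -0.04, 0.73, -1, 0, 0, 0, -0.07, -0.04, 0.73, -1], grip_force=30)

```text
time: 3.67
ee_pos: [0.6389, -0.0838, 0.1075]
eef_rot: [0.734, 0.679, 0.0, 0.0]
ft_force: [-0.0, 1.1, -0.1]
width: 0.055
grip_force: 0.0
```

>>> drive_tool(series=[0, 0, 0, 0, 0, 0, -1, 0, 0, 0, 0, 0, 0, -1, 0, 0, 0, 0, 0, 0, -1, 0, 0, 0, 0, 0, 0, -1])

```text
time: 4.0
ee_pos: [0.6388, -0.0837, 0.1073]
eef_rot: [0.734, 0.679, 0.0, -0.0]
ft_force: [-0.6, -0.2, 0.1]
width: 0.0283
grip_force: 0.0
```

Run:
```python
from h import *
s=telemetry.read_state(); print(s)
```

```text
{'time': 4.0, 'joint_positions': array([-0.3096867 ,  0.51196231,  0.49246293,  1.58486193, -0.26155442,
        1.11090784,  0.16743376]), 'joint_vel': array([ 0.00049451, -0.0003703 ,  0.00282656, -0.00029599,  0.00050393,
       -0.00098127, -0.00081427]), 'joint_torque': array([-2.48822143e-03, -6.41930509e+01,  1.04081270e+01, -3.46042514e+01,
       -4.72256017e-02,  5.18934906e-02, -2.39312558e-04]), 'ee_pos': array([ 0.63880052, -0.08372767,  0.10733156]), 'eef_rot': array([ 7.34367638e-01,  6.78751921e-01,  2.55550120e-05, -4.78966355e-05]), 'ft_force': array([-0.58937889, -0.19932954,  0.11360874]), 'torque': array([-0.08772063,  0.02817938,  0.00164737]), 'grip_force': 0.0, 'width': 0.028261829676735496}
```

>>> drive_tool(series=[0, 0, 0, 0, 0, 0, -1, 0, 0, 0, 0, 0, 0, -1, 0, 0, 0, 0, 0, 0, -1, 0, 0, 0, 0, 0, 0, -1, 0, 0, 0, 0, 0, 0, -1])

```text
time: 4.42
ee_pos: [0.6395, -0.0837, 0.1074]
eef_rot: [0.734, 0.679, 0.001, 0.001]
ft_force: [5.6, -0.6, -3.9]
width: 0.0118
grip_force: 30.0
```

>>> drive_tool(series=[0, 0, 0.8, 0, 0, 0, -1, 0, 0, 1.6, 0, 0, 0, -1, 0, 0, 2.4, 0, 0, 0, -1, 0, 0, 3.2, 0, 0, 0, -1, 0, 0, 4, 0, 0, 0, -1, 0, 0, 4.8, 0, 0, 0, -1, 0, 0, 5.6, 0, 0, 0, -1, 0, 0, 6.4, 0, 0, 0, -1, 0, 0, 7.2, 0, 0, 0, -1, 0, 0, 7.2, 0, 0, 0, -1])

```text
time: 5.25
ee_pos: [0.6399, -0.0839, 0.1075]
eef_rot: [0.909, 0.417, 0.001, 0.001]
ft_force: [7.2, -1.4, -4.8]
width: 0.0115
grip_force: 30.0
```

Run:
```python
from h import *
s=telemetry.read_state(); print(s['ee_pos'],s['ft_force'],s['torque'],s['width'],R.from_quat(s['eef_rot']).as_matrix().round(3),s['joint_positions'])
```

```text
[ 0.63992452 -0.08385165  0.10746688] [ 7.24542023 -1.37549548 -4.76523556] [-0.40953464 -1.5659837  -0.06105091] 0.011516715700003177 [[ 0.653  0.758  0.002]
 [ 0.758 -0.653 -0.001]
 [ 0.001  0.002 -1.   ]] [-0.40149103  0.54052869  0.62219072  1.58907799 -0.33932628  1.11953763
 -0.40945302]
```

>>> drive_tool(series=[0, 0, 1, 0, 0, 0, -1, 0, 0, 2, 0, 0, 0, -1, 0, 0, 3, 0, 0, 0, -1, 0, 0, 4, 0, 0, 0, -1, 0, 0, 5, 0, 0, 0, -1, 0, 0, 6, 0, 0, 0, -1, 0, 0, 7, 0, 0, 0, -1, 0, 0, 8, 0, 0, 0, -1, 0, 0, 8.8, 0, 0, 0, -1, 0, 0, 9.4, 0, 0, 0, -1])

```text
time: 6.08
ee_pos: [0.6401, -0.0843, 0.1076]
eef_rot: [1.0, 0.02, 0.002, 0.001]
ft_force: [8.5, -3.1, -5.1]
width: 0.0117
grip_force: 30.0
```

>>> drive_tool(series=[0, 0, 0.3, 0, 0, 0, -1, 0, 0, 0.6, 0, 0, 0, -1, 0, 0, 0.8, 0, 0, 0, -1, 0, 0, 0.8, 0, 0, 0, -1])

```text
time: 6.42
ee_pos: [0.6398, -0.0844, 0.1076]
eef_rot: [1.0, -0.013, 0.001, 0.001]
ft_force: [7.1, -3.6, -4.4]
width: 0.0123
grip_force: 30.7
```

Run:
```python
from h import *
s=telemetry.read_state(); print(s['ee_pos'],s['ft_force'],s['torque'],s['width'],R.from_quat(s['eef_rot']).as_matrix().round(3),s['joint_positions'])
```

```text
[ 0.63983648 -0.08437283  0.10757523] [ 7.07505551 -3.57041453 -4.392305  ] [-0.75579606 -1.35792421  0.57214101] 0.01232377695603812 [[ 1.    -0.027  0.002]
 [-0.027 -1.    -0.002]
 [ 0.002  0.002 -1.   ]] [-0.52566098  0.59998302  0.81050985  1.59554074 -0.46435326  1.14620144
 -1.20602451]
```

The knob is home: 87° turned, with the torque risen to 0.57 N·m. Release and lift.

>>> drive_tool(series=[0, 0, -0.4, 0, 0, 0, -1, 0, 0, -0.4, 0, 0, 0, 1, 0, 0, -0.4, 0, 0, 0, 1, 0, 0, -0.4, 0, 0, 0, 1, 0, 0, -0.4, 0, 0, 0, 1, 0, 0, -0.4, 0, 0, -0.7, 1, 0, 0, -0.4, 0, 0, -1.5, 1, 0, 0, -0.4, 0, 0, -2.2, 1, 0, 0, -0.4, 0, 0, -2.2, 1])

```text
time: 7.17
ee_pos: [0.6409, -0.0847, 0.2012]
eef_rot: [1.0, 0.004, 0.004, 0.0]
ft_force: [0.4, -0.4, 1.2]
width: 0.057
grip_force: 0.0
```

Run:
```python
from h import *
s=telemetry.read_state(); print(s['ee_pos'],s['ft_force'],s['width'],R.from_quat(s['eef_rot']).as_matrix().round(3)[:,1],tool([.5426,.323,.17]))
```

```text
[ 0.64088597 -0.08468823  0.20116605] [ 0.35217246 -0.44916033  1.16231703] 0.05703337049704991 [ 0.008 -1.     0.   ] [ -2.38279127 -10.21130972   0.75971986]
```

>>> drive_tool(series=[0, 0, -0.1, -0.22, -0.95, 0, 1, 0, 0, -0.2, -0.44, -1.9, 0, 1, 0, 0, -0.3, -0.66, -2.85, 0, 1, 0, 0, -0.4, -0.88, -3.8, 0.1, 1, 0, 0, -0.5, -1.1, -4.75, 0.2, 1, 0, 0, -0.6, -1.32, -5.7, 0.3, 1, 0, 0, -0.7, -1.54, -6.65, 0.4, 1, 0, 0, -0.8, -1.76, -7.6, 0.5, 1, 0, 0, -0.9, -1.98, -8.55, 0.6, 1, 0, 0, -0.95, -2.2, -9.5, 0.7, 1])

```text
time: 8.0
ee_pos: [0.5466, 0.2973, 0.1672]
eef_rot: [0.999, 0.046, -0.0, -0.0]
ft_force: [0.9, 0.4, -0.5]
width: 0.0869
grip_force: 0.0
```

>>> drive_tool(series=[0, 0, 0, -0.1, -0.35, 0, 1, 0, 0, 0, -0.13, -0.7, 0, 1, 0, 0, 0, -0.13, -0.7, 0, 1, 0, 0, 0, -0.13, -0.7, 0, 1])

```text
time: 8.33
ee_pos: [0.5403, 0.322, 0.1674]
eef_rot: [0.999, 0.045, 0.0, 0.0]
ft_force: [-0.5, -0.7, 0.2]
width: 0.087
grip_force: 0.0
```

Run:
```python
from h import *
s=telemetry.read_state(); print(s['ee_pos'],s['width'],R.from_quat(s['eef_rot']).as_matrix().round(3)[:,1],tool([.5426,.323,.1]))
im=camera('scene')[:,:,::-1]
a=cv2.resize(im[170:230,190:270],None,fx=7,fy=7,interpolation=cv2.INTER_CUBIC)
b=cv2.resize(im[195:255,310:390],None,fx=7,fy=7,interpolation=cv2.INTER_CUBIC)
cv2.imwrite('pics/s3.png',cv2.resize(np.vstack([a,b]),(400,600)))
cv2.imwrite('pics/s3a.png',a)
b0=[.53665,.32242,.092];c,n=np.cos(b0[2]),np.sin(b0[2])
Q=np.array([[-8,0,60],[29,0,60],[29,45,62],[29,-45,62],[-30,45,6],[-30,-45,6]])/1000
W=np.c_[b0[0]+c*Q[:,0]-n*Q[:,1],b0[1]+n*Q[:,0]+c*Q[:,1],Q[:,2]]
print(((proj('scene',W)-[190,170]+.4)*7).round())
```

```text
[0.54029227 0.32200037 0.16742252] 0.08704546864933349 [ 0.091 -0.996  0.001] [ 0.05915839 -0.0206989   1.68557034]
[[216. 204.]
 [256. 161.]
 [180. 133.]
 [332. 183.]
 [128. 285.]
 [280. 337.]]
```

View pics/s3a.png

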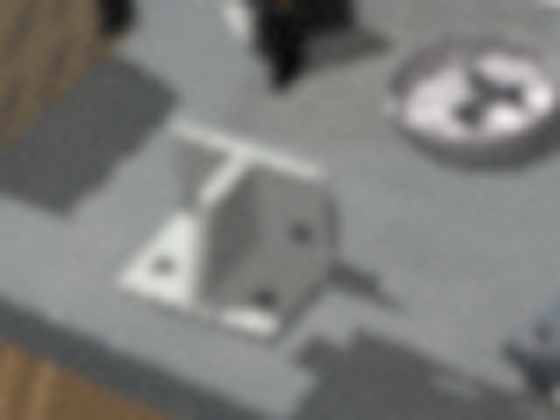

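The image confirms the bracket pose to under 1 px: foot corners (122,281) and (278,332), flange top (175,127)–(326,176). Descending to the gusset.

>>> drive_tool(series=[0, 0, 0, 0.04, -0.03, 0.7, 1, 0, 0, 0, 0.08, -0.05, 1.4, 1, 0, 0, 0, 0.08, -0.05, 2.1, 1, 0, 0, 0, 0.08, -0.05, 2.7, 1, 0, 0, 0, 0.08, -0.05, 3, 1, 0, 0, 0, 0.08, -0.05, 3, 1, 0, 0, 0, 0.08, -0.05, 3, -1, 0, 0, 0, 0.08, -0.05, 3, -1, 0, 0, 0, 0.08, -0.05, 3, -1, 0, 0, 0, 0.08, -0.05, 3, -1], grip_force=50)

```text
time: 9.22
ee_pos: [0.5436, 0.3255, 0.0488]
eef_rot: [0.999, 0.046, 0.001, -0.001]
ft_force: [1.2, -1.0, -0.0]
width: 0.0681
grip_force: 0.0
```

>>> drive_tool(series=[0, 0, 0, 0, 0, 0, -1, 0, 0, 0, 0, 0, 0, -1, 0, 0, 0, 0, 0, 0, -1, 0, 0, 0, 0, 0, 0, -1, 0, 0, 0, 0, 0, 0, -1, 0, 0, 0, 0, 0, 0, -1, 0, 0, 0, 0, 0, 0, -1, 0, 0, 0, 0, 0, 0, -1, 0, 0, 0, 0, 0, 0, -1])

```text
time: 9.97
ee_pos: [0.5428, 0.3252, 0.0473]
eef_rot: [0.999, 0.046, -0.0, -0.0]
ft_force: [-0.7, 2.5, -0.0]
width: 0.0085
grip_force: 2.4
```

Run:
```python
from h import *
s=telemetry.read_state(); print(s['ee_pos'],s['ft_force'],s['torque'],s['width'],s['grip_force'],R.from_quat(s['eef_rot']).as_matrix().round(3)[:,1])
```

```text
[0.54282871 0.32517386 0.04731583] [-0.70170202  2.51265232 -0.01622938] [0.88024276 0.23736339 0.02490591] 0.008480061790087633 2.4280546966474503 [ 0.091 -0.996 -0.   ]
```

Gripped, width 8.5 mm. Lift first, then check.

>>> drive_tool(series=[0, 0, 0, 0, 0, -0.2, -1, 0, 0, 0, 0, 0, -0.5, -1, 0, 0, 0, 0, 0, -1, -1, 0, 0, 0, 0, 0, -1.6, -1, 0, 0, 0, 0, 0, -2.1, -1, 0, 0, 0, 0, 0, -2.4, -1, 0, 0, 0, 0, 0, -2.4, -1, 0, 0, 0, 0, 0, -2.4, -1, 0, 0, 0, 0, 0, -2.4, -1])

```text
time: 10.72
ee_pos: [0.5421, 0.325, 0.1422]
eef_rot: [0.999, 0.046, -0.001, 0.0]
ft_force: [0.2, -0.1, -3.3]
width: 0.0078
grip_force: 50.0
```

Run:
```python
from h import *
s=telemetry.read_state(); print(s['ee_pos'],s['ft_force'],s['torque'],s['width'],s['grip_force'],R.from_quat(s['eef_rot']).as_matrix().round(3)[:,1],tool([.5791,.005,.143]))
```

```text
[0.54210689 0.32501774 0.14215508] [ 0.21623987 -0.10677572 -3.30022243] [-0.01642162  0.14165677  0.07936697] 0.007831533750332598 49.99696777202189 [ 0.092 -0.996  0.001] [ 0.18866596  8.05152078 -0.01631315]
```

>>> drive_tool(series=[0, 0, 0.2, 0.02, 0.6, 0, -1, 0, 0, 0.45, 0.04, 1.5, 0, -1, 0, 0, 0.7, 0.06, 2.5, 0, -1, 0, 0, 0.95, 0.08, 3.5, 0, -1, 0, 0, 1.2, 0.1, 4.5, 0, -1, 0, 0, 1.45, 0.13, 5.5, 0, -1, 0, 0, 1.7, 0.15, 6.5, 0, -1, 0, 0, 1.85, 0.17, 7.3, 0, -1, 0, 0, 1.95, 0.19, 7.8, 0, -1, 0, 0, 1.98, 0.19, 8.05, 0, -1])

```text
time: 11.55
ee_pos: [0.5791, 0.0011, 0.1424]
eef_rot: [0.999, -0.043, -0.001, 0.001]
ft_force: [-0.5, 0.3, -2.7]
width: 0.0074
grip_force: 50.0
```

>>> drive_tool(series=[0, 0, 0, 0, 0, 0, -1, 0, 0, 0, 0, 0, 0, -1, 0, 0, 0, 0, 0, 0, -1, 0, 0, 0, 0, 0, 0, -1])

```text
time: 11.88
ee_pos: [0.5797, 0.0075, 0.1429]
eef_rot: [0.999, -0.039, -0.0, -0.0]
ft_force: [0.1, -1.4, -2.1]
width: 0.0076
grip_force: 50.0
```

Run:
```python
from h import *
s=telemetry.read_state(); print(s['ee_pos'],s['ft_force'],s['width'],R.from_quat(s['eef_rot']).as_matrix().round(4),tool([.5791,.005,.0733]))
snap('scene','s4.png',(265,150,375,240),7)
```

```text
[0.57971563 0.00746437 0.14294283] [ 0.09943768 -1.36743565 -2.07113574] 0.0076445689349479715 [[ 9.969e-01 -7.820e-02 -6.000e-04]
 [-7.820e-02 -9.969e-01  6.000e-04]
 [-6.000e-04 -6.000e-04 -1.000e+00]] [-0.00942112  0.06359964  1.74104174]
```

View pics/s4.png

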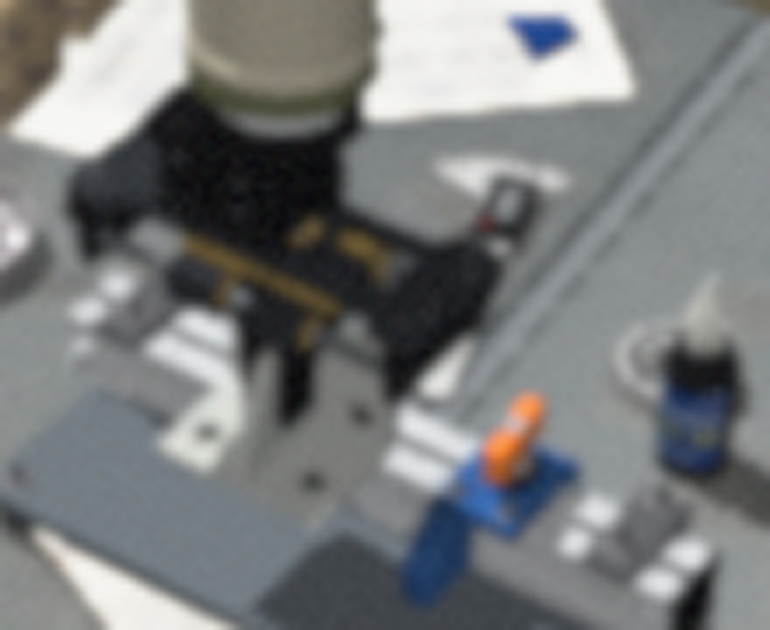

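The knob now lies across the post and the bracket hangs upright in front of it, to the left of the stop arm at (440,560). Lowering.

>>> drive_tool(series=[0, 0, 0, 0, 0, 0.4, -1, 0, 0, 0, 0, 0, 0.8, -1, 0, 0, 0, 0, 0, 1.2, -1, 0, 0, 0, 0, 0, 1.45, -1, 0, 0, 0, 0, 0, 1.6, -1, 0, 0, 0, 0, 0, 1.65, -1, 0, 0, 0, 0, 0, 1.65, -1, 0, 0, 0, 0, 0, 1.65, -1, 0, 0, 0, 0, 0, 1.65, -1])

```text
time: 12.68
ee_pos: [0.5803, 0.0052, 0.0781]
eef_rot: [0.999, -0.041, 0.001, -0.0]
ft_force: [-0.1, 0.4, -3.3]
width: 0.0074
grip_force: 50.0
```

>>> drive_tool(series=[0, 0, 0, 0, 0, 0.025, -1, 0, 0, 0, 0, 0, 0.05, -1, 0, 0, 0, 0, 0, 0.05, -1, 0, 0, 0, 0, 0, 0.05, -1])

```text
time: 13.02
ee_pos: [0.5798, 0.0052, 0.0754]
eef_rot: [0.999, -0.041, 0.0, -0.0]
ft_force: [0.9, 0.2, -3.5]
width: 0.0073
grip_force: 50.0
```

>>> drive_tool(series=[0, 0, 0, 0, 0, 0.025, -1, 0, 0, 0, 0, 0, 0.04, -1, 0, 0, 0, 0, 0, 0.04, -1, 0, 0, 0, 0, 0, 0.04, -1])

```text
time: 13.35
ee_pos: [0.5798, 0.0052, 0.0737]
eef_rot: [0.999, -0.041, -0.0, -0.0]
ft_force: [1.1, -0.8, -3.7]
width: 0.0079
grip_force: 50.0
```

>>> drive_tool(series=[0, 0, 0, 0, 0, 0.012, -1, 0, 0, 0, 0, 0, 0.025, -1, 0, 0, 0, 0, 0, 0.025, -1, 0, 0, 0, 0, 0, 0.025, -1])

```text
time: 13.68
ee_pos: [0.5799, 0.0052, 0.0733]
eef_rot: [0.999, -0.041, 0.0, -0.0]
ft_force: [-3.6, 0.4, 5.3]
width: 0.0075
grip_force: 50.0
```

The foot is on the plate. I ease off slightly, then slide towards the stop.

>>> drive_tool(series=[0, 0, 0, 0, 0, -0.013, -1, 0, 0, 0, 0, 0, -0.013, -1, 0, 0, 0, 0, 0.05, -0.013, -1, 0, 0, 0, 0, 0.11, -0.013, -1, 0, 0, 0, 0, 0.18, -0.013, -1, 0, 0, 0, 0, 0.25, -0.013, -1, 0, 0, 0, 0, 0.3, -0.013, -1, 0, 0, 0, 0, 0.32, -0.013, -1, 0, 0, 0, 0, 0.32, -0.013, -1, 0, 0, 0, 0, 0.32, -0.013, -1])

```text
time: 14.52
ee_pos: [0.5788, -0.0082, 0.0733]
eef_rot: [0.999, -0.041, 0.0, 0.0]
ft_force: [0.6, -1.4, 0.2]
width: 0.0074
grip_force: 50.0
```

>>> drive_tool(series=[0, 0, 0, 0, 0.02, 0, -1, 0, 0, 0, 0, 0.04, 0, -1, 0, 0, 0, 0, 0.05, 0, -1, 0, 0, 0, 0, 0.05, 0, -1])

```text
time: 14.85
ee_pos: [0.5787, -0.0093, 0.0733]
eef_rot: [0.999, -0.041, 0.0, -0.0]
ft_force: [0.5, 1.6, 1.6]
width: 0.0076
grip_force: 50.0
```

>>> drive_tool(series=[0, 0, 0, 0, 0.02, -0.006, -1, 0, 0, 0, 0, 0.04, -0.006, -1, 0, 0, 0, 0, 0.05, -0.006, -1, 0, 0, 0, 0, 0.05, -0.006, -1])

```text
time: 15.18
ee_pos: [0.5782, -0.0119, 0.0733]
eef_rot: [0.999, -0.041, -0.0, 0.0]
ft_force: [-0.4, -0.0, -1.7]
width: 0.0075
grip_force: 50.0
```

>>> drive_tool(series=[0, 0, 0, 0, 0.01, 0, -1, 0, 0, 0, 0, 0.02, 0, -1, 0, 0, 0, 0, 0.025, 0, -1, 0, 0, 0, 0, 0.025, 0, -1])

```text
time: 15.52
ee_pos: [0.5782, -0.0122, 0.0734]
eef_rot: [0.999, -0.041, -0.0, -0.0]
ft_force: [-0.4, 2.6, -2.5]
width: 0.0074
grip_force: 50.0
```

>>> drive_tool(series=[0, 0, 0, 0, 0.01, 0, -1, 0, 0, 0, 0, 0.015, 0, -1, 0, 0, 0, 0, 0.015, 0, -1])

```text
time: 15.77
ee_pos: [0.5782, -0.0123, 0.0734]
eef_rot: [0.999, -0.04, -0.0, -0.001]
ft_force: [-1.5, 4.7, -2.5]
width: 0.0077
grip_force: 50.0
```

Run:
```python
from h import *
s=telemetry.read_state(); p=s['ee_pos'];print(p,s['ft_force'])
c,n=np.cos(-.0818),np.sin(-.0818);d=p[:2]-[.60935,-.00555];print('jig',c*d[0]+n*d[1],-n*d[0]+c*d[1])
```

```text
[ 0.57819471 -0.01227037  0.07341663] [-1.49038208  4.65258149 -2.53824558]
jig -0.030502005127763975 -0.009243563012044197
```

Contact with the stop, 4.7 N. Now forward to the post.

>>> drive_tool(series=[0, 0, 0, 0.04, 0, 0, -1, 0, 0, 0, 0.08, 0, 0, -1, 0, 0, 0, 0.12, 0, 0, -1, 0, 0, 0, 0.16, 0, 0, -1, 0, 0, 0, 0.19, 0, 0, -1, 0, 0, 0, 0.2, 0, 0, -1, 0, 0, 0, 0.2, 0, 0, -1])

```text
time: 16.35
ee_pos: [0.5859, -0.0129, 0.0734]
eef_rot: [0.999, -0.04, -0.001, -0.001]
ft_force: [-2.6, 5.3, -0.6]
width: 0.0074
grip_force: 50.0
```

>>> drive_tool(series=[0, 0, 0, 0.025, 0, 0, -1, 0, 0, 0, 0.05, 0, 0, -1, 0, 0, 0, 0.05, 0, 0, -1, 0, 0, 0, 0.05, 0, 0, -1])

```text
time: 16.68
ee_pos: [0.588, -0.013, 0.0734]
eef_rot: [0.999, -0.04, -0.0, -0.001]
ft_force: [-2.5, 3.8, -0.8]
width: 0.0077
grip_force: 50.0
```

>>> drive_tool(series=[0, 0, 0, 0.02, 0, -0.004, -1, 0, 0, 0, 0.04, 0, -0.006, -1, 0, 0, 0, 0.04, 0, -0.006, -1, 0, 0, 0, 0.04, 0, -0.006, -1])

```text
time: 17.02
ee_pos: [0.589, -0.0131, 0.0734]
eef_rot: [0.999, -0.04, -0.001, -0.001]
ft_force: [-4.9, 5.3, 0.1]
width: 0.0078
grip_force: 50.0
```

>>> drive_tool(series=[0, 0, 0, 0.02, 0, 0, -1, 0, 0, 0, 0.04, 0, 0, -1, 0, 0, 0, 0.04, 0, 0, -1, 0, 0, 0, 0.04, 0, 0, -1])

```text
time: 17.35
ee_pos: [0.59, -0.0131, 0.0734]
eef_rot: [0.999, -0.04, -0.002, -0.001]
ft_force: [-8.9, 6.4, 3.5]
width: 0.0077
grip_force: 50.0
```

>>> drive_tool(series=[0, 0, 0, 0, 0, -0.01, -1, 0, 0, 0, 0, -0.005, -0.02, -1, 0, 0, 0, 0, -0.01, -0.02, -1, 0, 0, 0, 0, -0.01, -0.02, -1])

```text
time: 17.68
ee_pos: [0.5899, -0.0131, 0.0736]
eef_rot: [0.999, -0.041, -0.002, -0.0]
ft_force: [-5.6, 4.1, -4.5]
width: 0.0077
grip_force: 50.0
```

>>> drive_tool(series=[0, 0, 0, 0.02, 0, 0, -1, 0, 0, 0, 0.035, 0, 0, -1, 0, 0, 0, 0.035, 0, 0, -1, 0, 0, 0, 0.035, 0, 0, -1])

```text
time: 18.02
ee_pos: [0.5908, -0.0132, 0.0735]
eef_rot: [0.999, -0.041, -0.003, -0.0]
ft_force: [-8.3, 5.3, -2.2]
width: 0.0078
grip_force: 50.0
```

>>> drive_tool(series=[0, 0, 0, 0.015, 0, 0, -1, 0, 0, 0, 0.03, -0.004, -0.004, -1, 0, 0, 0, 0.045, -0.008, -0.008, -1, 0, 0, 0, 0.055, -0.008, -0.01, -1, 0, 0, 0, 0.055, -0.008, -0.01, -1, 0, 0, 0, 0.055, -0.008, -0.01, -1, 0, 0, 0, 0.055, -0.008, -0.01, -1])

```text
time: 18.6
ee_pos: [0.592, -0.0133, 0.0735]
eef_rot: [0.999, -0.041, -0.004, -0.0]
ft_force: [-11.6, 5.1, 0.5]
width: 0.0078
grip_force: 50.0
```

Run:
```python
from h import *
s=telemetry.read_state(); print(s['ee_pos'],s['ft_force'],s['torque'],s['width'],R.from_quat(s['eef_rot']).as_matrix().round(4))
snap('scene','s5.png',(265,150,375,240),7)
```

```text
[ 0.59195628 -0.01327002  0.07353596] [-11.64133575   5.10223237   0.53334786] [ 0.9325005   2.90497286 -0.13991644] 0.007774739439137463 [[ 9.967e-01 -8.130e-02 -7.200e-03]
 [-8.130e-02 -9.967e-01  1.300e-03]
 [-7.300e-03 -7.000e-04 -1.000e+00]]
```

View pics/s5.png

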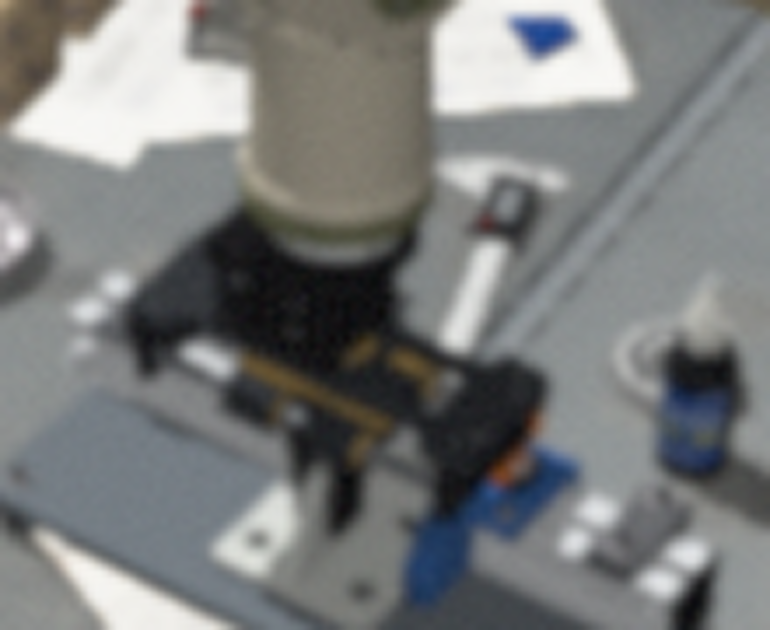

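The bracket stands on the plate against the post, its right end touching the blue stop arm, and the knob is across. One small trim (slightly up and forward), then a hold.

>>> drive_tool(series=[0, 0, 0, 0, 0, -0.01, -1, 0, 0, 0, 0.01, 0, -0.014, -1, 0, 0, 0, 0.02, 0, -0.014, -1, 0, 0, 0, 0.02, 0, -0.014, -1, 0, 0, 0, 0.02, 0, -0.014, -1, 0, 0, 0, 0.02, 0, -0.014, -1, 0, 0, 0, 0.02, 0, -0.014, -1, 0, 0, 0, 0.02, 0, -0.014, -1, 0, 0, 0, 0.02, 0, -0.014, -1, 0, 0, 0, 0.02, 0, -0.014, -1])

```text
time: 19.48
ee_pos: [0.5922, -0.0133, 0.0736]
eef_rot: [0.999, -0.041, -0.004, -0.0]
ft_force: [-12.6, 3.3, -3.7]
width: 0.0076
grip_force: 50.0
```

>>> drive_tool(series=[0, 0, 0, 0, 0, 0, -1, 0, 0, 0, 0, 0, 0, -1, 0, 0, 0, 0, 0, 0, -1, 0, 0, 0, 0, 0, 0, -1, 0, 0, 0, 0, 0, 0, -1, 0, 0, 0, 0, 0, 0, -1])

```text
time: 19.98
ee_pos: [0.5922, -0.0133, 0.0736]
eef_rot: [0.999, -0.041, -0.004, -0.0]
ft_force: [-13.1, 4.7, -2.9]
width: 0.0072
grip_force: 50.0
```

```bash
python3 -c "
from h import *
print(r.close_job())"
```

```text
the job is handed in; nothing more can be done
None
```

I turned the clamp knob fully home with the stop in place. The bracket is on the plate, square to the post, its right end at the stop and pressed with about 12–13 N measured at the wrist. The gripper is still holding it. The job is handed in at about 20 s; no verdict came back.

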